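# Restock the ink-pad magazine in the bifold desk cupboard

## Task

Open the cupboard's bifold door by its handle, folding it right back, pull the rack out all the way, and restock its upright magazine with all the round ink-pad tins from the desk: the single thick tin first, so that it lies at the bottom and comes out first, then every thin one, flat on top of one another. Then push the rack fully home and unfold the door shut. Leave the other things on the desk where they are, and never draw the rack while the door is not folded back.

Things in the scene. Friction and masses are not known exactly. Their poses are not given: they have to be found in the camera images.
- cupboard: grey desk cupboard, fixed, 290 wide (y), 250 deep (x), 200 mm high, wooden bifold door in front. Origin: middle of its front plane at desk height; x points into it, away from the robot, y to its left as the robot sees it. Its roof begins 60 mm behind the front plane; in front of that it is open on top. A 12 mm high sill with the door's track reaches 28 mm out in front.
- door_a (a joint): bifold door: angle q of its first panel about the pivot, rad: 0 shut (both panels in line across the front), 1.5 folded right back. The first panel turns outward, towards the robot. Panels 130 wide, 12 thick, tops 190 mm above the desk. Light friction (under 3 N at the handle); it stays where it is left.
- door_pivot (a point): point on the upright pivot axis of the first panel, on the cupboard's left: at (-6, 130, 180) mm in the cupboard's frame.
- door_fold (a point): point on the upright fold between the panels, 180 mm above the desk: at pivot + 130*(-sin q, -cos q) mm in the cupboard's x, y. Here the second panel turns back by 2q relative to the first, so that its free edge runs along the track towards the pivot. Axes: the second panel's, i.e. the cupboard's turned by +q about z.
- door_handle (a point): point on the axis of the door's handle, 180 mm above the desk: an upright 12 mm steel rod, free at its top (192 mm) and clear down to 120 mm, where an arm holds it; on the second panel, 33 mm from the fold, 39 mm off the face. In the cupboard's x, y: fold + 33*(sin q, -cos q) + 45*(-cos q, -sin q) mm. Axes: the second panel's. The rod may turn between the fingers.
- rack (a joint): how far the rack is pulled out of the cupboard, m: 0 fully home, 0.15 fully out; it slides along the cupboard's -x. Friction about 1.5 N; it stays where it is left.
- rack_pull (a point): point on the axis of the rack's pull, 184 mm above the desk, 10 mm below its top: an upright steel rod, 12 mm thick, standing free on the rack 75 mm in front of the magazine's axis. With the rack home it stands 22 mm behind the cupboard's front plane, in front of the roof. Axes: those of the cupboard.
- mag_floor (a point): centre of the magazine's floor, 22 mm above the desk; it moves with the rack; axes the cupboard's. The magazine is an upright clear square tube, open on top, inside 51 (x) by 50 mm (y), walls 3 mm. Its front wall is open from 6 to 50 mm above the floor, where the bottom tin is taken out.
- mag_mouth (a point): point on the magazine's axis 125 mm above its floor, level with the tops of its front and rear walls, so fingers that close along x can come down to here beside a tin. The side walls (+y and -y) go on to 25 mm above this point and then flare outward up to 37 mm above it.
- thick_tin: the thick round ink-pad tin, metal, 46 mm diameter, 36 mm high, lying flat on the desk; about 90 g. Origin at its centre, z its axis.
- tin1: thin round ink-pad tin, metal, 46 mm diameter, 26 mm high, lying flat on the desk, about 60 g; origin at its centre, z its axis. Absent in some starts (2 to 4 of the four are there).
- tin2: thin round ink-pad tin, metal, 46 mm diameter, 26 mm high, lying flat on the desk, about 60 g; origin at its centre, z its axis. Absent in some starts (2 to 4 of the four are there).
- tin3: thin round ink-pad tin, metal, 46 mm diameter, 26 mm high, lying flat on the desk, about 60 g; origin at its centre, z its axis. Absent in some starts (2 to 4 of the four are there).
- tin4: thin round ink-pad tin, metal, 46 mm diameter, 26 mm high, lying flat on the desk, about 60 g; origin at its centre, z its axis. Absent in some starts (2 to 4 of the four are there).
- stapler: stapler, 115 x 34 x 42 mm; origin at the centre of its underside; bystander, to be left alone.
- eraser: white eraser, 45 x 20 x 12 mm; origin at the centre of its underside; bystander, to be left alone.
- mug: white mug, 80 mm diameter, 90 mm high; origin at the centre of its underside; bystander, to be left alone.
- calculator: desk calculator, 130 x 75 x 16 mm; origin at the centre of its underside; bystander, to be left alone.
- scanner: black barcode scanner on its stand, 95 x 65 x 118 mm; origin at the centre of its underside; bystander, to be left alone.
- ledger: blue ledger, 216 x 154 x 25 mm; origin at the centre of its underside; bystander, to be left alone.
- pen_cup: square steel pen cup, 70 x 70 x 95 mm, pens to 150 mm; origin at the centre of its underside; bystander, to be left alone.

How it is judged (in metres and radians):
On the way, in this order (a step that is already met when the one before it is completed fails the run):
1. the bifold door is folded back (value of joint door_a above 1.2 rad), for 0.2 s.
2. the rack is pulled out (value of joint rack above 0.13 m), for 0.2 s.
3. the thick tin lies at the bottom of the magazine (x of thick_tin in the frame of mag_floor between -0.006 and 0.006 m and y of thick_tin in the frame of mag_floor between -0.006 and 0.006 m and z of thick_tin in the frame of mag_floor between 0.013 and 0.023 m and angle between the z axis of thick_tin and the z axis of mag_floor, either way round below 0.12 rad), for 0.2 s.
4. all thin tins lie flat in the magazine on top of it (all of step 3 and x of tin1 in the frame of mag_floor between -0.006 and 0.006 m and y of tin1 in the frame of mag_floor between -0.006 and 0.006 m and z of tin1 in the frame of mag_floor between 0.044 and 0.132 m and angle between the z axis of each of tin1, tin2, tin3, tin4 and the z axis of mag_floor, either way round below 0.12 rad and x of tin2 in the frame of mag_floor between -0.006 and 0.006 m and y of tin2 in the frame of mag_floor between -0.006 and 0.006 m and z of tin2 in the frame of mag_floor between 0.044 and 0.132 m and x of tin3 in the frame of mag_floor between -0.006 and 0.006 m and y of tin3 in the frame of mag_floor between -0.006 and 0.006 m and z of tin3 in the frame of mag_floor between 0.044 and 0.132 m and x of tin4 in the frame of mag_floor between -0.006 and 0.006 m and y of tin4 in the frame of mag_floor between -0.006 and 0.006 m and z of tin4 in the frame of mag_floor between 0.044 and 0.132 m), for 0.2 s.
5. the rack is pushed home, tins inside (all of step 4 and value of joint rack below 0.01 m), for 0.2 s.
At the end, for the whole second after the job is handed in: the door is shut (joint below 0.08 rad), the rack home (within 10 mm), the thick tin flat on the magazine's floor and every thin tin that is present flat in the magazine above it (centres within 6 mm of its axis in x and y, tilted less than 0.12 rad), all at rest (all of step 5 and value of joint door_a below 0.08 rad and linear speed of each of thick_tin, tin1, tin2, tin3, tin4 below 0.02 m/s); the robot touches nothing.
It fails at once if the rack is drawn while the door is not folded back (value of joint rack above 0.03 m and value of joint door_a below 1 rad).
It fails at once if a bystander is moved more than 5 cm or toppled (distance of any of stapler, eraser, mug, calculator, scanner, ledger, pen_cup from where it was at the start of the episode above 0.05 m or angle between any of stapler, eraser, mug, calculator, scanner, ledger, pen_cup's own z axis and vertical above 0.5 rad).
Of tin1, tin2, tin3, tin4 only 2 to 4 are there at a start; the rules pass over those that are not, and their reading is None.
At some moment in a run one of thick_tin, tin1, tin2, tin3, tin4 may be knocked a few centimetres aside while the robot is not near it.
It also fails if it takes over 210 s, if anything falls off the work surface, if the arm or the gripper's body presses on something with over 40 N, if the wrist force passes 120 N, or if a joint passes its speed limit or range.

## Robot

A 6-joint arm with a two-finger parallel gripper is mounted at the origin on the work surface. World frame = base frame: x ahead of the robot, y to its left, z up, the work surface at z = 0. Lengths are in m, angles in degrees, forces in N, time in s.
With the tool pointing down it reaches from about 0.25 to 0.725 m from the base axis. Payload 9.7 kg.
Tool frame: the origin (TCP) lies on the centre line of the jaws, within the pads' length; the fingertips stand bot.nose_length ahead of it and the grasp point (between the pads) lies 11 mm behind it (bot.nose_length is the distance from the TCP to the fingertips, in m); z points along the fingers, y is the line along which they close (so a half turn about z gives the same grasp; the last joint's range is limited). The gripper opens to 85 mm and grips with 20 to 120 N. Pads are 22 mm wide; open, the fingers measure 114 mm over their backs; the gripper's body (76 mm by 85 mm) begins 54 mm behind the grasp point. The pads swing forward as they close: fully open they stand 13 mm farther back than shut.
Start: joints at [66.119, 4.979, 10.078, 95.1, 0, 90], TCP at [0.223, 0.503, 0.239] pointing down, gripper open.
Joint ranges: [-179.16, 179.16], [-48.56, 103.87], [-65.8, 70.77], [-126.05, 130.52], [-82.76, 87.17], [-180, 180]. Speed limits (degrees/s): [127.2, 127.2, 147.25, 180, 180, 180].

## Interface

Orientations are given as [roll, pitch, yaw] about the fixed x, y, z axes, in that order (R = Rz(yaw) Ry(pitch) Rx(roll)).
In Python, from workcell import bot gives the robot as it stands. The module is installed in compiled form; this text tells all that it offers.
- The arm moves only by the shell command python3 -m inch 'ROWS' [OPENING] [FORCE]. ROWS is JSON, a list of rows, each a list of 4 numbers: the shift along the world's x, y, z in cm, then the turn about the world's z in degrees. A call has exactly 8 rows; each row is the pose to reach, as a shift and turn from the pose commanded when the call began; what a row does not reach only later rows make up. A row lasts 1/8 s, in which the tool goes at most 62.5 mm and 10.7 degrees, less where a joint would pass 70% of its speed; a pose out of reach is approached as far as the arm can. A call with a gripper value outside its range is refused whole. OPENING is the finger opening in cm, from 0 to 8.54, set as the call begins (- or left out, the last holds). The fingers move at their own pace and stop on an object; FORCE is the grip in N (left out, the last holds). Time passes only in rows, so rows that repeat a pose let the fingers close, or fill a call up. It gives the time, the measured TCP pose, the force, the opening and the grip force at its end, in the units of the state.
- bot.get_obs(): the state, without advancing time (a new reading comes with each control period).
- bot.camera(name): name is "scene" or "top" or "wrist"; returns a dict with "img" (420x560x3 uint8, red, green, blue), "fovy" (degrees; the focal length in pixels is half the picture's height over the tangent of half this angle, whatever the lens; pixels are square), "cx", "cy" (the principal point, pixels), "R" (3x3) and "t" (3): a world point X has camera coordinates R X + t; the wrist camera has in their place "mount" (4x4, takes a point from camera to tool coordinates, whose origin is the TCP and whose axes are the flange's). Camera axes: x right, y down, z forward; pixel columns grow to the right and rows downward; lengths in m; the calibration is good to about 2 mm. A picture is of the moment at which its call begins: read the wrist's pose just before it. There is no depth.
- bot.job_done(): hands the job in; it is judged then, once.
Trained networks look in a picture, given as the dict that the camera call returned (one of the last four; its "shot" number tells which), for a name from the list of things; names that differ only in an ending like _2 or _b are one class to them, and where a whole thing is asked for, a point or a joint stands for the part that bears it (a point fixed in the world has none). Each returns a list of dicts, best first, with "score" (0 to 1); they miss things now and then, are a little off and sometimes report something else, mostly with a low value. They report only what shows in the picture. A call takes as long as a camera call.
- bot.find_in(thing, picture): "point" ([column, row] in pixels, amid what is visible of it).
- bot.landmark_of(thing, picture): "point" ([column, row] in pixels: a listed point, or the origin of a listed thing).
The state is a dict: "time": time; "q": joint angles; "qd": joint speeds; "joint_efforts": joint torques, N m; "ee_pos": TCP position; "tcp_rot": TCP orientation; "wrist_force": force on the tool from outside, world axes, zero at the start; "torque": the same for the moment, N m; "opening": finger opening in m; "grasp_force": force on a finger pad.
Only numpy, scipy, OpenCV 4.12 (cv2) and the standard library are available. Lean on these libraries where they do the work, as an engineer would, in place of code of your own. Each camera call takes 0.05 s, during which the arm holds its last target. There are 200 camera calls.

## Working session

There is one attempt and no reset: what is moved stays moved. The work goes in short steps, Python scripts to look and compute and a shell command to move; the robot and the scene stay as the last step left them, time stands still between calls to the robot, and variables do not carry over. Pictures are saved under pics/ and viewed, at most 14 in all, crops included, and the job is handed in when it is done.

```bash
mkdir -p pics
cat > h.py <<'E'
import numpy as np, cv2
from workcell import bot
from scipy.spatial.transform import Rotation as Ro
def cam(n):
    o=bot.get_obs(); c=bot.camera(n)
    if 'mount' in c:
        T=np.eye(4);T[:3,:3]=Ro.from_euler('xyz',o['tcp_rot'],degrees=True).as_matrix();T[:3,3]=o['ee_pos']
        W=np.linalg.inv(T@np.array(c['mount'])); c['R_'],c['t_']=W[:3,:3],W[:3,3]
    else: c['R_'],c['t_']=np.array(c['R']),np.array(c['t'])
    return c
def ray(c,p):
    f=c['img'].shape[0]/2/np.tan(np.radians(c['fovy']/2))
    d=c['R_'].T@np.array([(p[0]-c['cx'])/f,(p[1]-c['cy'])/f,1]); return -c['R_'].T@c['t_'],d
def atz(c,p,z):
    o,d=ray(c,p); return o+d*(z-o[2])/d[2]
def proj(c,X):
    f=c['img'].shape[0]/2/np.tan(np.radians(c['fovy']/2)); x=c['R_']@np.array(X)+c['t_']
    return np.array([c['cx']+f*x[0]/x[2],c['cy']+f*x[1]/x[2]])
def save(c,n): cv2.imwrite('pics/'+n+'.png',c['img'][:,:,::-1])
E
python3 - <<'E'
from h import *
np.set_printoptions(precision=4,suppress=True)
o=bot.get_obs();print(o['time'],o['ee_pos'],o['tcp_rot'],bot.nose_length,o['opening'])
Z=dict(thick_tin=.018,tin1=.013,door_pivot=.18,door_fold=.18,door_handle=.18,rack_pull=.184,mag_mouth=.147,mag_floor=.022,stapler=0,eraser=0,mug=0,calculator=0,scanner=0,ledger=0,pen_cup=0,cupboard=0)
for n in('top','scene'):
    c=cam(n);save(c,n+'0')
    for k,z in Z.items():
        for r in bot.landmark_of(k,c)[:6]:
            if r['score']>.2: print(n,k,round(r['score'],2),np.round(r['point']),atz(c,r['point'],z).round(4))
E
```

```text
0.0 [0.2226 0.5027 0.2386] [-179.9244   -0.0001  156.1163] 0.008 0.08557918658506866
top thick_tin 0.45 [188. 265.] [0.3569 0.3031 0.018 ]
top tin1 0.55 [191. 199.] [0.5921 0.3034 0.013 ]
top tin1 0.46 [156. 234.] [0.465  0.4204 0.013 ]
top tin1 0.43 [218. 196.] [0.6045 0.2097 0.013 ]
top door_pivot 0.69 [292. 179.] [ 0.623  -0.0464  0.18  ]
top door_fold 0.87 [335. 178.] [ 0.6297 -0.1844  0.18  ]
top door_fold 0.43 [156. 234.] [0.4408 0.3748 0.18  ]
top door_handle 0.64 [186. 268.] [0.3391 0.2767 0.18  ]
top door_handle 0.6 [344. 189.] [ 0.5945 -0.2129  0.18  ]
top door_handle 0.57 [348. 275.] [ 0.322  -0.2191  0.18  ]
top door_handle 0.45 [408. 289.] [ 0.2812 -0.4014  0.18  ]
top door_handle 0.38 [342. 150.] [ 0.724  -0.2078  0.18  ]
top rack_pull 0.86 [346. 166.] [ 0.6698 -0.2209  0.184 ]
top mag_mouth 0.92 [344. 150.] [ 0.7372 -0.2205  0.147 ]
top mag_mouth 0.48 [350. 275.] [ 0.3229 -0.2322  0.147 ]
top mag_mouth 0.26 [336. 178.] [ 0.6398 -0.1944  0.147 ]
top mag_floor 0.96 [335. 158.] [ 0.7486 -0.2107  0.022 ]
top stapler 0.52 [204. 224.] [0.5023 0.2577 0.    ]
top eraser 0.45 [
[... 1091 characters left out ...]
279.] [0.4936 0.2544 0.    ]
scene stapler 0.75 [190. 146.] [ 0.5076 -0.4673  0.    ]
scene eraser 0.64 [393. 349.] [0.5157 0.5109 0.    ]
scene eraser 0.29 [266. 158.] [ 0.3373 -0.2504  0.    ]
scene mug 0.79 [347. 370.] [0.6483 0.4767 0.    ]
scene calculator 0.57 [264. 158.] [ 0.3425 -0.2545  0.    ]
scene scanner 0.63 [192. 145.] [ 0.5004 -0.4655  0.    ]
scene ledger 0.64 [185. 170.] [ 0.5864 -0.3786  0.    ]
scene ledger 0.6 [241. 122.] [ 0.2919 -0.4544  0.    ]
scene pen_cup 0.48 [186. 169.] [ 0.583  -0.3808  0.    ]
scene cupboard 0.74 [204. 217.] [ 0.6523 -0.1663  0.    ]
scene cupboard 0.46 [393. 350.] [0.5179 0.5119 0.    ]
scene cupboard 0.42 [243. 122.] [ 0.2864 -0.4543  0.    ]
```

```bash
python3 -c "
import cv2,numpy as np
a=[cv2.imread('pics/%s0.png'%n) for n in('top','scene')]
cv2.imwrite('pics/both.png',cv2.resize(np.hstack(a),(800,300)))"
```

```text
(no output)
```

View pics/top0.png

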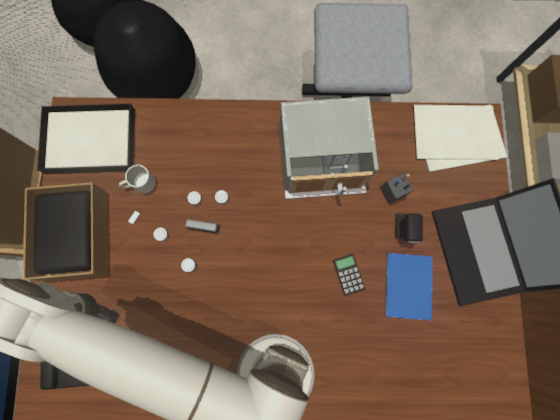

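View pics/scene0.png

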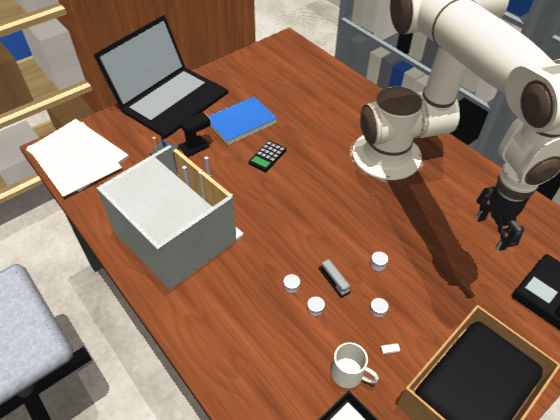

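The pictures show the cupboard at top (290–375,100–195) with its door shut. Four white tins are at top (188,265) thick, (161,234), (194,199) and (221,197) thin. The bystanders match the network's readings. I'll move to a viewing pose over the door.

```bash
python3 -m inch '[[2,-4.3,0.5,-9.5],[4,-8.6,1,-19],[6,-12.9,1.5,-28.5],[8,-17.2,2,-38],[10,-21.5,2.5,-47.5],[12,-25.8,3,-57],[14,-30.1,3.5,-66.5],[16,-34.4,4,-76]]' 8.5 40
python3 -m inch '[[2,-4.3,0.5,-9.5],[4,-8.6,1,-19],[6,-12.9,1.5,-28.5],[8,-17.2,2,-38],[10,-21.5,2.5,-47.5],[12,-25.8,3,-57],[14,-30.1,3.5,-66.5],[16,-34.4,4,-76]]'
cat > fit.py <<'E'
from h import *
from scipy.optimize import least_squares
np.set_printoptions(precision=4,suppress=True)
# points in cupboard frame (q=0, rack=0); y of pull unknown p[3]
P=lambda y:{'door_pivot':(-.006,.13,.18),'door_fold':(-.006,0,.18),'door_handle':(-.051,-.033,.18),'rack_pull':(.022,y,.184),'mag_mouth':(.097,y,.147)}
obs=[]
x0=np.array([.637,-.175,.06,-.047])
def W(p,X):
    c,s=np.cos(p[2]),np.sin(p[2]); return [p[0]+c*X[0]-s*X[1],p[1]+s*X[0]+c*X[1],X[2]]
for n in('top','scene','wrist'):
    c=cam(n); 
    if n=='wrist': save(c,'wrist1')
    for k in P(0):
        for r in bot.landmark_of(k,c):
            pr=proj(c,W(x0,P(x0[3])[k]))
            if r['score']>.35 and np.linalg.norm(pr-r['point'])<(40 if n=='wrist' else 10):
                obs.append((n,c,k,r['point'],1 if n!='wrist' else .4));break
res=lambda p:np.concatenate([(proj(c,W(p,P(p[3])[k]))-pt)*w for n,c,k,pt,w in obs])
s=least_squares(res,x0,loss='soft_l1')
for (n,c,k,pt,w),r in zip(obs,res(s.x).reshape(-1,2)): print(n,k,r/w)
print(s.x,np.degrees(s.x[2]))
for k,X in P(s.x[3]).items(): print(k,np.array(W(s.x,X)))
o=bot.get_obs();print(o['time'],o['ee_pos'],o['tcp_rot'],o['q'])
E
python3 fit.py
```

```text
time: 2.7
ee_pos: [0.383, 0.1575, 0.2797]
tcp_rot: [180.0, -0.0, 79.8]
wrist_force: [-0.4, 0.3, -0.8]
opening: 0.0851
grasp_force: 0.0
time: 3.7
ee_pos: [0.5431, -0.1866, 0.3195]
tcp_rot: [180.0, -0.0, 3.8]
wrist_force: [-0.0, 0.8, 0.3]
opening: 0.0852
grasp_force: 0.0
top door_pivot [0.1282 0.1995]
top door_fold [-2.347   0.0246]
top door_handle [-0.0403  3.8544]
top rack_pull [-2.4877 -1.0517]
top mag_mouth [-2.3272  1.7439]
scene door_fold [ 1.1597 -1.5535]
scene door_handle [-1.5811  3.9515]
scene rack_pull [-1.9259 -0.2733]
wrist door_pivot [ 5.2935 -2.2119]
wrist door_fold [-1.3301 -0.1305]
wrist door_handle [0.2746 4.0403]
wrist rack_pull [ 2.0226 -0.707 ]
[ 0.6395 -0.1769  0.0627 -0.0441] 3.5932941565655057
door_pivot [ 0.6254 -0.0475  0.18  ]
door_fold [ 0.6335 -0.1772  0.18  ]
door_handle [ 0.5907 -0.213   0.18  ]
rack_pull [ 0.6642 -0.2195  0.184 ]
mag_mouth [ 0.7391 -0.2148  0.147 ]
4.6 [ 0.5426 -0.185   0.3193] [179.9996  -0.0013   4.1243] [-18.8302  11.1565  26.0743 104.9165   0.0001 157.0456]
```

View pics/wrist1.png

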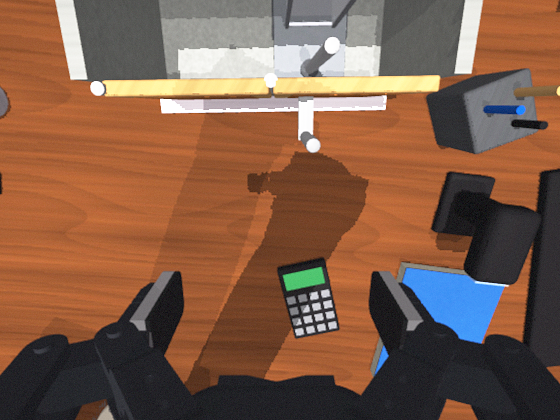

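Run:
```python
from h import *
c=cam('wrist')
for k,p,z in(('handle',(313,145),.192),('pull',(331,46),.194),('pivot',(97,88),.19),('fold',(270,80),.19)): print(k,atz(c,p,z).round(4))
print(bot.get_obs()['ee_pos'])
```

```text
handle [ 0.5931 -0.212   0.192 ]
pull [ 0.664  -0.2171  0.194 ]
pivot [ 0.6235 -0.0449  0.19  ]
fold [ 0.6385 -0.1749  0.19  ]
[ 0.54265135 -0.18507991  0.31928051]
```

```bash
python3 -m inch '[[2.5,-1.4,0,0],[4.9,-2.75,-2,0],[4.9,-2.75,-5,0],[4.9,-2.75,-8,0],[4.9,-2.75,-11,0],[4.9,-2.75,-13.5,0],[4.9,-2.75,-15.7,0],[4.9,-2.75,-15.7,0]]'
python3 -m inch '[[0,0,0,0],[0,0,0,0],[0,0,0,0],[0,0,0,0],[0,0,0,0],[0,0,0,0],[0,0,0,0],[0,0,0,0]]' 0 40
python3 - <<'E'
from h import *
o=bot.get_obs();print(o['ee_pos'],o['tcp_rot'],o['wrist_force'])
ps=np.radians(3.6);c,s=np.cos(ps),np.sin(ps)
H=lambda q:np.array([-97*np.sin(q)-45*np.cos(q),-163*np.cos(q)-45*np.sin(q)])
for q in np.linspace(0,1.5,25):
    d=H(q)-H(0);print(round(np.degrees(q),1),np.round([(c*d[0]-s*d[1])/10,(s*d[0]+c*d[1])/10],2))
E
```

```text
time: 5.65
ee_pos: [0.5908, -0.2123, 0.1605]
tcp_rot: [-179.9, 0.2, 4.1]
wrist_force: [-0.6, -0.1, -0.3]
opening: 0.0851
grasp_force: 0.0
time: 6.65
ee_pos: [0.5911, -0.211, 0.1628]
tcp_rot: [-179.8, 0.0, 4.2]
wrist_force: [-4.5, 7.8, 4.8]
opening: 0.011
grasp_force: 39.1
[ 0.59109831 -0.21103073  0.16279563] [-1.79847936e+02  3.67303602e-02  4.18829821e+00] [-4.51338855  7.80216815  4.77462707]
0.0 [0. 0.]
3.6 [-0.58 -0.29]
7.2 [-1.14 -0.51]
10.7 [-1.69 -0.66]
14.3 [-2.22 -0.75]
17.9 [-2.72 -0.77]
21.5 [-3.2  -0.72]
25.1 [-3.66 -0.6 ]
28.6 [-4.08 -0.42]
32.2 [-4.48 -0.17]
35.8 [-4.84  0.14]
39.4 [-5.18  0.52]
43.0 [-5.48  0.96]
46.6 [-5.74  1.47]
50.1 [-5.97  2.03]
53.7 [-6.16  2.64]
57.3 [-6.31  3.32]
60.9 [-6.43  4.04]
64.5 [-6.51  4.81]
68.0 [-6.55  5.63]
71.6 [-6.54  6.49]
75.2 [-6.5   7.39]
78.8 [-6.43  8.33]
82.4 [-6.31  9.3 ]
85.9 [-6.15 10.29]
```

```bash
python3 -m inch '[[-0.58,-0.19,0,3.6],[-1.14,-0.41,0,7.2],[-1.69,-0.56,0,10.7],[-2.22,-0.65,0,14.3],[-2.72,-0.67,0,17.9],[-3.2,-0.62,0,21.5],[-3.66,-0.5,0,25.1],[-4.08,-0.32,0,28.6]]'
python3 -m inch '[[-0.4,0.25,0,3.6],[-0.76,0.56,0,7.2],[-1.1,0.94,0,10.7],[-1.4,1.38,0,14.3],[-1.66,1.89,0,17.9],[-1.89,2.45,0,21.5],[-2.08,3.06,0,25.1],[-2.23,3.74,0,28.6]]'
python3 -m inch '[[-0.12,0.72,0,3.6],[-0.2,1.49,0,7.2],[-0.24,2.31,0,10.7],[-0.23,3.17,0,14.3],[-0.19,4.07,0,17.9],[-0.12,5.01,0,21.5],[0,5.98,0,25.1],[0.16,6.97,0,28.6]]'
```

```text
time: 7.65
ee_pos: [0.5511, -0.2161, 0.1628]
tcp_rot: [179.9, -0.0, 32.8]
wrist_force: [2.1, -0.9, 0.5]
opening: 0.0107
grasp_force: 39.0
time: 8.65
ee_pos: [0.5282, -0.1788, 0.1629]
tcp_rot: [180.0, 0.1, 61.4]
wrist_force: [-2.4, -3.6, 2.7]
opening: 0.0107
grasp_force: 39.2
time: 9.65
ee_pos: [0.5289, -0.1091, 0.1629]
tcp_rot: [-179.9, 0.1, 90.0]
wrist_force: [-14.4, -38.9, 10.0]
opening: 0.0108
grasp_force: 40.2
```

```bash
python3 -m inch '[[0,-0.2,0,0],[0,-0.2,0,0],[0,-0.2,0,0],[0,-0.2,2,0],[0,-0.2,5,0],[0,-0.2,8,0],[0,-0.2,11,0],[0,-0.2,12,0]]' 8.5
python3 -m inch '[[0,-1,0,-10],[1,-2,0,-20],[2,-3,0,-30],[3,-4,0,-40],[4,-5,0,-50],[5,-6,0,-60],[6,-7,0,-70],[6,-7,0,-80]]'
cat > lk.py <<'E'
from h import *
import sys
c=cam('wrist');save(c,sys.argv[1])
for a in sys.argv[2:]:
    k,z=a.split('=')
    for r in bot.landmark_of(k,c)[:5]:
        if r['score']>.3: print(k,round(r['score'],2),np.round(r['point']),atz(c,r['point'],float(z)).round(4))
o=bot.get_obs();print(o['time'],np.round(o['ee_pos'],4),np.round(o['tcp_rot'],1))
E
python3 lk.py wrist2 door_handle=.18 door_fold=.18 rack_pull=.184 door_pivot=.18
```

```text
time: 10.65
ee_pos: [0.5306, -0.1109, 0.2839]
tcp_rot: [179.9, 0.0, 89.9]
wrist_force: [-0.6, 0.1, -0.2]
opening: 0.0849
grasp_force: 0.0
time: 11.65
ee_pos: [0.5906, -0.1813, 0.2804]
tcp_rot: [-179.9, 0.1, 9.5]
wrist_force: [1.2, 1.2, 0.6]
opening: 0.0851
grasp_force: 0.0
door_handle 0.83 [179. 270.] [ 0.5306 -0.1133  0.18  ]
door_fold 0.93 [122. 300.] [ 0.4951 -0.0685  0.18  ]
rack_pull 0.7 [344. 125.] [ 0.6631 -0.2176  0.184 ]
door_pivot 0.78 [ 86. 141.] [ 0.6221 -0.0416  0.18  ]
11.9 [ 0.59   -0.1806  0.2818] [-180.     0.    10.1]
```

View pics/wrist2.png

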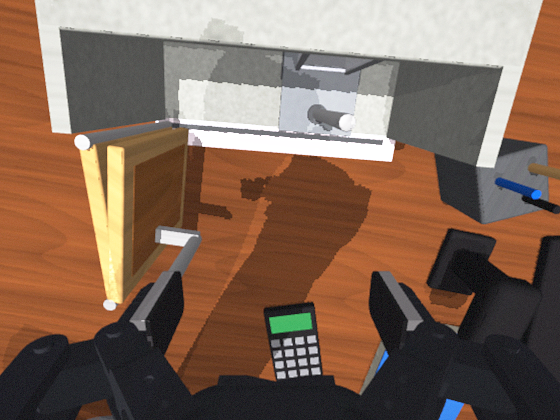

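```bash
python3 -m inch '[[3,-1.8,0,-3],[7.35,-3.7,-1,-6],[7.35,-3.7,-3,-6],[7.35,-3.7,-5,-6],[7.35,-3.7,-7,-6],[7.35,-3.7,-9.5,-6],[7.35,-3.7,-12,-6],[7.35,-3.7,-12,-6]]'
python3 -m inch '[[0,0,0,0],[0,0,0,0],[0,0,0,0],[0,0,0,0],[0,0,0,0],[0,0,0,0],[0,0,0,0],[0,0,0,0]]' 0 40
```

```text
time: 12.9
ee_pos: [0.6626, -0.2172, 0.1601]
tcp_rot: [-179.9, 0.2, 4.1]
wrist_force: [0.6, 0.4, 0.5]
opening: 0.0849
grasp_force: 0.0
time: 13.9
ee_pos: [0.6637, -0.2163, 0.1629]
tcp_rot: [-179.9, -0.0, 4.0]
wrist_force: [-1.7, 7.1, 2.6]
opening: 0.0109
grasp_force: 39.4
```

```bash
python3 -m inch '[[-1,0,0,0],[-3,-0.1,0,0],[-5,-0.2,0,0],[-7,-0.35,0,0],[-9,-0.45,0,0],[-11,-0.6,0,0],[-13,-0.7,0,0],[-14.9,-0.83,0,0]]'
python3 -m inch '[[-0.2,0,0,0],[-0.2,0,0,0],[-0.2,0,0,0],[-0.2,0,0,0],[-0.2,0,0,0],[-0.2,0,0,0],[-0.2,0,0,0],[-0.2,0,0,0]]'
```

```text
time: 14.9
ee_pos: [0.5147, -0.229, 0.1628]
tcp_rot: [179.6, -0.1, 3.8]
wrist_force: [49.9, -16.2, -9.8]
opening: 0.0106
grasp_force: 39.9
time: 15.9
ee_pos: [0.5139, -0.2291, 0.163]
tcp_rot: [179.6, -0.2, 3.8]
wrist_force: [8.2, -16.3, -1.9]
opening: 0.0106
grasp_force: 41.5
```

```bash
python3 -m inch '[[0.1,0,0,0],[0.1,0,0,0],[0.1,0,1,0],[0.1,0,4,0],[0.1,0,8,0],[0.1,0,12,0],[0,0,16,0],[0,0,16,0]]' 8.5
python3 -m inch '[[-2,0.5,1,0],[-4,1,2,0],[-4,1,2,0],[-4,1,2,0],[-4,1,2,0],[-4,1,2,0],[-4,1,2,0],[-4,1,2,0]]'
python3 lk.py wrist3 rack_pull=.184 mag_mouth=.147 mag_floor=.022 door_pivot=.18 door_fold=.18
```

```text
time: 16.9
ee_pos: [0.5131, -0.2261, 0.3263]
tcp_rot: [179.9, -0.3, 3.9]
wrist_force: [-0.1, -0.4, -0.2]
opening: 0.0852
grasp_force: 0.0
time: 17.9
ee_pos: [0.4727, -0.216, 0.3422]
tcp_rot: [-180.0, 0.0, 3.9]
wrist_force: [0.6, 0.7, -0.1]
opening: 0.0852
grasp_force: 0.0
rack_pull 0.58 [293. 144.] [ 0.5193 -0.2295  0.184 ]
mag_mouth 0.84 [290.  61.] [ 0.5901 -0.2223  0.147 ]
mag_floor 0.62 [291.  73.] [ 0.5905 -0.2288  0.022 ]
door_fold 0.95 [113. 160.] [ 0.4938 -0.0678  0.18  ]
18.2 [ 0.4726 -0.216   0.3423] [180.   -0.    3.9]
```

View pics/wrist3.png

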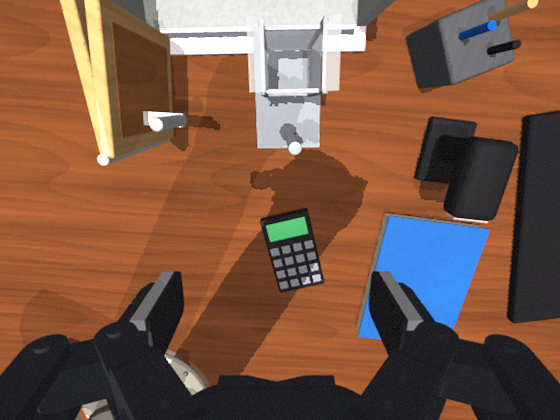

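```bash
python3 -m inch '[[-0.6,5,-0.3,10],[-1.2,10,-0.6,20],[-1.8,15,-0.9,30],[-2.4,20,-1.2,40],[-3,25,-1.5,50],[-4,30,-1.8,60],[-5,35,-2,70],[-6,38,-2,80]]' 7
python3 -m inch '[[0,1,0,5],[0,1,0,10],[0,1,0,10],[0,1,0,10],[0,1,0,10],[0,1,0,10],[0,1,0,10],[0,1,0,10]]'
python3 lk.py wrist4 thick_tin=.018 tin1=.013 stapler=0
```

```text
time: 19.2
ee_pos: [0.4119, 0.1659, 0.3221]
tcp_rot: [-180.0, -0.0, 84.3]
wrist_force: [0.1, -0.3, 0.1]
opening: 0.0698
grasp_force: 0.0
time: 20.2
ee_pos: [0.4127, 0.174, 0.3223]
tcp_rot: [-180.0, -0.0, 93.9]
wrist_force: [-0.5, 0.4, 0.0]
opening: 0.0699
grasp_force: 0.0
thick_tin 0.45 [429.  76.] [0.5956 0.2973 0.018 ]
tin1 0.96 [416. 153.] [0.6007 0.2016 0.013 ]
tin1 0.75 [430.  79.] [0.5999 0.2947 0.013 ]
stapler 0.55 [341. 106.] [0.4941 0.2549 0.    ]
20.4 [0.4126 0.174  0.3223] [180.   -0.   93.9]
```

View pics/wrist4.png

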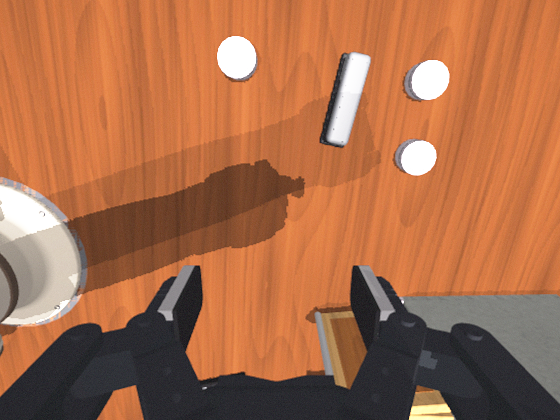

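Run:
```python
from h import *
c=cam('scene')
cv2.imwrite('pics/tins.png',cv2.resize(c['img'][240:330,270:410,::-1],None,fx=5,fy=5,interpolation=cv2.INTER_CUBIC))
w=cam('wrist')
hsv=cv2.cvtColor(w['img'],cv2.COLOR_RGB2HSV); m=((hsv[...,1]<40)&(hsv[...,2]>190)).astype(np.uint8)
n,l,s,ce=cv2.connectedComponentsWithStats(m)
for i in range(1,n):
    if 300<s[i,4]<4000:
        cn=cv2.findContours((l==i).astype(np.uint8),0,2)[0][0]; el=cv2.fitEllipse(cn)
        for z in(.026,.036): print(np.round(el[0]),np.round(el[1],1),z,atz(w,el[0],z).round(4))
```

```text
[236.  57.] [38.3 41.9] 0.026 [0.3562 0.302  0.026 ]
[236.  57.] [38.3 41.9] 0.036 [0.3574 0.3009 0.036 ]
[350.  94.] [ 20.7 129.8] 0.026 [0.4984 0.27   0.026 ]
[350.  94.] [ 20.7 129.8] 0.036 [0.4963 0.2696 0.036 ]
[430.  79.] [35.4 41.1] 0.026 [0.5939 0.2931 0.026 ]
[430.  79.] [35.4 41.1] 0.036 [0.5895 0.2922 0.036 ]
[418. 158.] [32.2 36.3] 0.026 [0.5991 0.1973 0.026 ]
[418. 158.] [32.2 36.3] 0.036 [0.5946 0.1986 0.036 ]
```

View pics/tins.png

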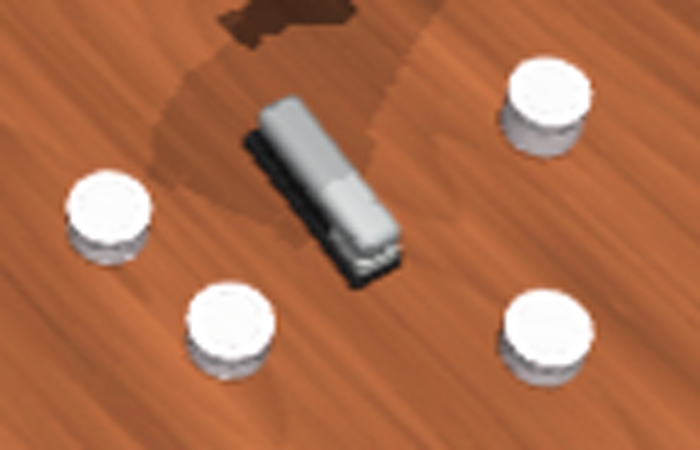

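The crop shows the taller tin at the upper right, at scene (380,262), which is (0.357, 0.302). The other three are thin. I'll pick up the thick one.

```bash
python3 -m inch '[[-2.5,6,-4,0.5],[-5.5,12.8,-8,0.5],[-5.5,12.8,-13,0.5],[-5.5,12.8,-18,0.5],[-5.5,12.8,-22,0.5],[-5.5,12.8,-26,0.5],[-5.5,12.8,-29.2,0.5],[-5.5,12.8,-29.4,0.5]]'
python3 -m inch '[[0,0,0,0],[0,0,0,0],[0,0,0,0],[0,0,0,0],[0,0,0,0],[0,0,0,0],[0,0,0,0],[0,0,0,0]]' 2 30
python3 -m inch '[[0,0,3,0],[0,0,7,0],[0,0,12,0],[0,0,17,0],[0,0,20,0],[0,0,20,0],[0,0,20,0],[0,0,20,0]]'
python3 lk.py wrist5 thick_tin=.21
```

```text
time: 21.5
ee_pos: [0.3564, 0.301, 0.0263]
tcp_rot: [-179.8, 0.1, 94.4]
wrist_force: [0.3, -0.1, 1.4]
opening: 0.07
grasp_force: 0.0
time: 22.5
ee_pos: [0.3585, 0.3028, 0.0301]
tcp_rot: [179.9, -0.1, 94.4]
wrist_force: [-1.4, -0.6, 7.9]
opening: 0.0446
grasp_force: 31.3
time: 23.5
ee_pos: [0.3573, 0.3017, 0.227]
tcp_rot: [-179.9, 0.1, 94.4]
wrist_force: [-0.1, -0.7, -1.4]
opening: 0.0447
grasp_force: 31.2
thick_tin 0.8 [277. 271.] [0.3578 0.2979 0.21  ]
23.6 [0.3574 0.3018 0.2273] [-1.799e+02  1.000e-01  9.440e+01]
```

View pics/wrist5.png

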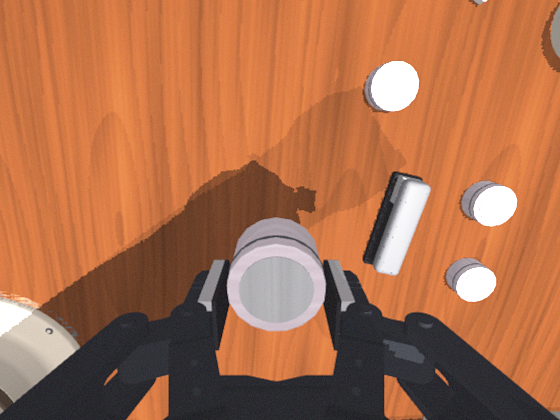

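Run:
```python
from h import *
c=cam('wrist');o=bot.get_obs()
hsv=cv2.cvtColor(c['img'],cv2.COLOR_RGB2HSV)
print(atz(c,(277,284),.233).round(4),np.round(o['ee_pos'],4), [np.round(proj(c,np.array(o['ee_pos'])+[0,d,.006])) for d in(-.023,0,.023)])
```

```text
[0.3576 0.3039 0.233 ] [0.3574 0.3018 0.2275] [array([273., 332.]), array([276., 289.]), array([281., 241.])]
```

```bash
python3 -m inch '[[1,-2,1.5,0],[3,-6,2.5,0],[5,-10.5,2.5,0],[7,-15,2.5,0],[9,-19.5,2.5,0],[11,-24,2.5,0],[13,-28.5,2.5,0],[15,-33,2.5,0]]'
python3 -m inch '[[2,-4.5,0,0],[4,-9,0,0],[6,-13.5,0,0],[7.5,-17,0,0],[8.2,-19.6,0,0],[8.2,-19.6,0,0],[8.2,-19.6,0,0],[8.2,-19.6,0,0]]'
python3 - <<'E'
from h import *
o=bot.get_obs();print(o['time'],np.round(o['ee_pos'],4),np.round(o['tcp_rot'],1),o['grasp_force'])
for n in('top','scene'):
    c=cam(n)
    if n=='scene': cv2.imwrite('pics/mag1.png',cv2.resize(c['img'][90:240,100:300,::-1],None,fx=4,fy=4,interpolation=cv2.INTER_CUBIC))
    for k,z in(('mag_mouth',.147),('rack_pull',.184),('mag_floor',.022)):
        for r in bot.landmark_of(k,c)[:3]:
            if r['score']>.3: print(n,k,r['score'],r['point'],atz(c,r['point'],z).round(4))
E
```

```text
time: 24.65
ee_pos: [0.508, -0.0296, 0.253]
tcp_rot: [-180.0, -0.0, 94.4]
wrist_force: [0.8, 0.8, -1.1]
opening: 0.0442
grasp_force: 31.2
time: 25.65
ee_pos: [0.5895, -0.2231, 0.2536]
tcp_rot: [180.0, 0.0, 94.5]
wrist_force: [0.9, 0.8, -0.5]
opening: 0.0446
grasp_force: 31.2
25.65 [ 0.5895 -0.2231  0.2536] [180.    0.   94.5] 31.169536113739014
top mag_floor 0.65 [337.4, 198.5] [ 0.5989 -0.2181  0.022 ]
scene mag_mouth 0.86 [206.7, 164.8] [ 0.5859 -0.2218  0.147 ]
scene rack_pull 0.62 [221.8, 144.5] [ 0.519  -0.2323  0.184 ]
scene mag_floor 0.83 [211.2, 188.9] [ 0.5766 -0.2322  0.022 ]
```

```bash
python3 -m inch '[[0,0,-2,0],[0,0,-4,0],[0,0,-5.5,0],[0,0,-6.5,0],[0,0,-7.2,0],[0,0,-7.7,0],[0,0,-8.1,0],[0,0,-8.1,0]]'
```

```text
time: 27.05
ee_pos: [0.5896, -0.224, 0.1722]
tcp_rot: [-180.0, -0.0, 94.4]
wrist_force: [0.0, -0.2, -0.6]
opening: 0.0451
grasp_force: 31.2
```

```bash
python3 -m inch '[[0,0,-0.3,0],[0,0,-0.6,0],[0,0,-0.9,0],[0,0,-1.2,0],[0,0,-1.3,0],[0,0,-1.3,0],[0,0,-1.3,0],[0,0,-1.3,0]]'
```

```text
time: 28.05
ee_pos: [0.5897, -0.224, 0.1594]
tcp_rot: [180.0, 0.0, 94.4]
wrist_force: [-0.4, 0.1, -0.8]
opening: 0.0446
grasp_force: 31.2
```

```bash
python3 -m inch '[[0,0,0,0],[0,0,0,0],[0,0,0,0],[0,0,1,0],[0,0,4,0],[0,0,8,0],[0,0,10,0],[0,0,10,0]]' 7
python3 -m inch '[[-1.5,4.5,0.5,0],[-3,9,1,0],[-4.5,13.5,2,0],[-6,18,3,0],[-8,22.5,4,0],[-9,27,4,0],[-10.5,31.5,4,0],[-12.5,35,4,0]]'
python3 - <<'E'
from h import *
o=bot.get_obs();print(o['time'],np.round(o['ee_pos'],4))
c=cam('scene'); w=cam('wrist')
a=cv2.resize(c['img'][110:260,150:290,::-1],(560,600),interpolation=cv2.INTER_CUBIC); cv2.imwrite('pics/mag2.png',a)
for k,z in(('thick_tin',.04),('tin1',.013)):
  for n,cc in(('s',c),('w',w)):
    for r in bot.landmark_of(k,cc)[:4]:
        if r['score']>.3: print(n,k,round(r['score'],2),np.round(r['point']),atz(cc,r['point'],z).round(4))
E
```

```text
time: 29.05
ee_pos: [0.5903, -0.2242, 0.2615]
tcp_rot: [179.8, 0.1, 94.4]
wrist_force: [-0.8, 0.1, 0.2]
opening: 0.07
grasp_force: 0.0
time: 30.05
ee_pos: [0.4638, 0.1275, 0.298]
tcp_rot: [-179.9, 0.0, 94.5]
wrist_force: [-0.3, 0.1, 0.5]
opening: 0.0703
grasp_force: 0.0
30.05 [0.4638 0.1275 0.298 ]
s tin1 0.68 [291. 284.] [0.6017 0.1988 0.013 ]
s tin1 0.63 [314. 307.] [0.598  0.2951 0.013 ]
s tin1 0.62 [376. 307.] [0.4695 0.4015 0.013 ]
s tin1 0.55 [241. 123.] [ 0.3026 -0.4387  0.013 ]
w tin1 0.94 [404.  35.] [0.596  0.2947 0.013 ]
w tin1 0.69 [391. 118.] [0.5989 0.2023 0.013 ]
```

View pics/mag2.png

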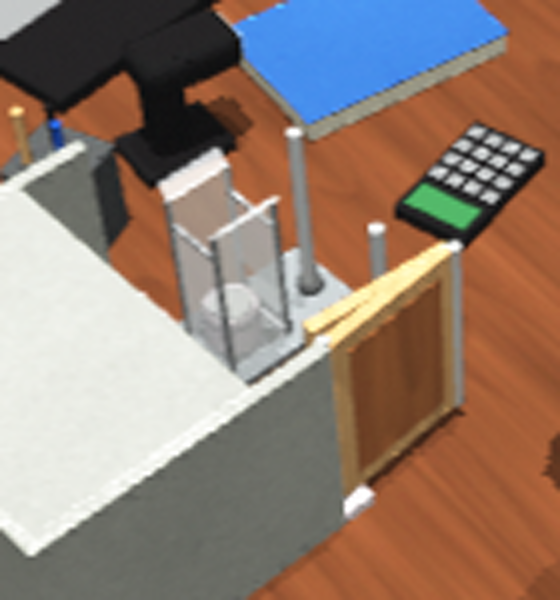

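The picture shows the thick tin lying flat at the bottom of the clear magazine, at crop (228,305). Next is the nearest thin tin.

```bash
python3 -m inch '[[4.5,2.4,-2,0],[9,5,-4,0],[13.6,7.3,-7,0],[13.6,7.3,-12,0],[13.6,7.3,-17,0],[13.6,7.3,-22,0],[13.6,7.3,-26.5,0],[13.6,7.3,-27.6,0]]'
python3 -m inch '[[0,0,0,0],[0,0,0,0],[0,0,0,0],[0,0,0,0],[0,0,0,0],[0,0,0,0],[0,0,0,0],[0,0,0,0]]' 2 30
python3 -m inch '[[0,0,3,0],[0,0,8,0],[0,0,13,0],[0,0,18,0],[0,0,22,0],[0,0,23,0],[0,0,23,0],[0,0,23,0]]'
cat > off.py <<'E'
from h import *
# arg: pixel span check of held tin: prints expected rows of tin top for dy=0
c=cam('wrist');o=bot.get_obs();e=np.array(o['ee_pos'])
h=float(__import__('sys').argv[1])
g=cv2.cvtColor(c['img'],cv2.COLOR_RGB2HSV);s=c['img'].astype(int)
col=(s[:,265:290].max(2)-s[:,265:290].min(2)).mean(1)  # chroma by row
rows=[i for i in range(180,350) if col[i]<35]
print('expected',[int(proj(c,e+[0,d,h])[1]) for d in(-.023,0,.023)],'grey rows',rows[:1],rows[-1:],'bottom edge',int(proj(c,e+[0,.023,h-.026])[1]))
print(o['time'],np.round(e,4),np.round(o['tcp_rot'],1),round(o['opening'],4),round(o['grasp_force'],1))
E
python3 off.py .004
```

```text
time: 31.35
ee_pos: [0.5991, 0.1972, 0.0196]
tcp_rot: [-179.7, 0.1, 94.3]
wrist_force: [0.6, -0.7, 0.4]
opening: 0.0699
grasp_force: 0.0
time: 32.35
ee_pos: [0.6017, 0.1993, 0.0252]
tcp_rot: [179.8, -0.0, 94.4]
wrist_force: [1.1, -0.6, 6.8]
opening: 0.0441
grasp_force: 31.2
time: 33.35
ee_pos: [0.6003, 0.1989, 0.2514]
tcp_rot: [-179.9, 0.0, 94.4]
wrist_force: [0.2, 0.1, -0.0]
opening: 0.0445
grasp_force: 30.9
expected [328, 286, 239] grey rows [222] [345] bottom edge 219
33.4 [0.6002 0.1989 0.2514] [-179.8    0.    94.4] 0.044 30.9
```

```bash
python3 -m inch '[[-1,-2,0.5,0],[-1,-7,0.5,0],[-1,-12,0.5,0],[-1,-17,0.5,0],[-1,-22,0.5,0],[-1,-27,0.5,0],[-1,-32,0.5,0],[-1,-37,0.5,0]]'
python3 -m inch '[[0,-3,0,0],[0,-5.3,0,0],[0,-5.3,-2,0],[0,-5.3,-4,0],[0,-5.3,-6,0],[0,-5.3,-7.2,0],[0,-5.3,-7.8,0],[0,-5.3,-7.8,0]]'
```

```text
time: 34.4
ee_pos: [0.5901, -0.1725, 0.257]
tcp_rot: [-179.9, -0.0, 94.4]
wrist_force: [0.5, -0.4, -0.5]
opening: 0.0441
grasp_force: 30.9
time: 35.4
ee_pos: [0.5906, -0.2238, 0.1802]
tcp_rot: [-180.0, -0.0, 94.4]
wrist_force: [-0.2, 0.7, -0.1]
opening: 0.044
grasp_force: 30.9
```

```bash
python3 -m inch '[[0,0,-0.5,0],[0,0,-0.9,0],[0,0,-1.3,0],[0,0,-1.6,0],[0,0,-1.9,0],[0,0,-2.1,0],[0,0,-2.1,0],[0,0,-2.1,0]]'
```

```text
time: 36.4
ee_pos: [0.5906, -0.2239, 0.1591]
tcp_rot: [-180.0, -0.0, 94.4]
wrist_force: [0.4, 2.6, -1.9]
opening: 0.0438
grasp_force: 30.9
```

```bash
python3 -m inch '[[0,0,0,0],[0,0,0,0],[0,0,0,0],[0,0,1,0],[0,0,4,0],[0,0,8,0],[0,0,10,0],[0,0,10,0]]' 7
python3 -m inch '[[-1.5,4.5,0.5,0],[-3,9,1,0],[-4.5,13.5,2,0],[-6,18,3,0],[-8,22.5,4,0],[-9,27,4,0],[-10.5,31.5,4,0],[-12.5,36,4,0]]'
cat > tin.py <<'E'
from h import *
o=bot.get_obs();print(o['time'],np.round(o['ee_pos'],4))
c=cam('scene'); w=cam('wrist')
for k,z in(('tin1',.013),('thick_tin',.018)):
  for n,cc in(('s',c),('w',w)):
    for r in bot.landmark_of(k,cc)[:5]:
        if r['score']>.3: print(n,k,round(r['score'],2),np.round(r['point']),atz(cc,r['point'],z).round(4))
a=cv2.resize(c['img'][110:260,150:290,::-1],(400,430),interpolation=cv2.INTER_CUBIC)
b=cv2.resize(w['img'][:,:,::-1],(400,300)); b=np.vstack([b,np.zeros((130,400,3),np.uint8)])
cv2.imwrite('pics/%s.png'%__import__('sys').argv[1],np.hstack([a,b]))
E
python3 tin.py t2
```

```text
time: 37.4
ee_pos: [0.5912, -0.2243, 0.2616]
tcp_rot: [179.8, 0.1, 94.4]
wrist_force: [-0.2, -0.1, -0.9]
opening: 0.0701
grasp_force: 0.0
time: 38.4
ee_pos: [0.4649, 0.1373, 0.298]
tcp_rot: [-179.9, 0.0, 94.4]
wrist_force: [2.2, 0.4, -0.6]
opening: 0.0705
grasp_force: 0.0
38.4 [0.4649 0.1373 0.298 ]
s tin1 0.71 [379. 310.] [0.4672 0.4132 0.013 ]
s tin1 0.66 [313. 306.] [0.5997 0.2905 0.013 ]
w tin1 0.8 [403.  45.] [0.5983 0.2955 0.013 ]
```

View pics/t2.png

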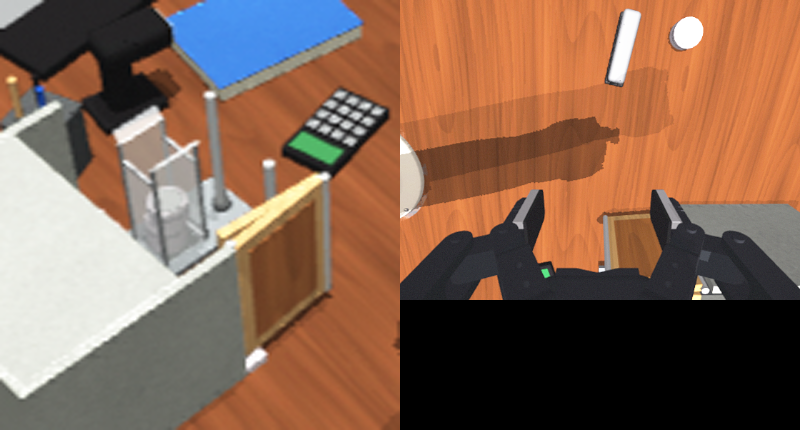

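Both tins are stacked flat in the magazine, at crop (165,215). The next thin tin is at wrist (687,33), which is (0.597, 0.2945).

```bash
python3 -m inch '[[4,4.5,-2,0],[8,9.5,-4,0],[13.2,13,-7,0],[13.2,15.7,-12,0],[13.2,15.7,-17,0],[13.2,15.7,-22,0],[13.2,15.7,-26.5,0],[13.2,15.7,-27.6,0]]'
python3 -m inch '[[0,0,0,0],[0,0,0,0],[0,0,0,0],[0,0,0,0],[0,0,0,0],[0,0,0,0],[0,0,0,0],[0,0,0,0]]' 2 30
python3 -m inch '[[0,0,3,0],[0,0,8,0],[0,0,13,0],[0,0,18,0],[0,0,22,0],[0,0,23,0],[0,0,23,0],[0,0,23,0]]'
python3 off.py .004
```

```text
time: 39.7
ee_pos: [0.5965, 0.2907, 0.0194]
tcp_rot: [-179.7, 0.1, 94.3]
wrist_force: [0.3, -0.4, -0.1]
opening: 0.0698
grasp_force: 0.0
time: 40.7
ee_pos: [0.5987, 0.2934, 0.0252]
tcp_rot: [179.8, -0.0, 94.4]
wrist_force: [0.3, -0.1, 5.9]
opening: 0.0443
grasp_force: 31.2
time: 41.7
ee_pos: [0.5973, 0.2929, 0.2513]
tcp_rot: [-179.9, 0.1, 94.4]
wrist_force: [-0.7, -1.1, -1.4]
opening: 0.044
grasp_force: 30.9
expected [328, 286, 239] grey rows [217] [318] bottom edge 218
41.75 [0.5973 0.2929 0.2513] [-1.798e+02  1.000e-01  9.440e+01] 0.0441 30.9
```

Centred. To (0.590, -0.224): dx −0.7, dy −51.7.

```bash
python3 -m inch '[[-1,-4,0.5,0],[-1,-9,0.5,0],[-1,-14,0.5,0],[-1,-19,0.5,0],[-1,-24,0.5,0],[-1,-29,0.5,0],[-1,-34,0.5,0],[-1,-39,0.5,0]]'
python3 -m inch '[[0.3,-5,0,0],[0.3,-10,0,0],[0.3,-12.7,0,0],[0.3,-12.7,-2,0],[0.3,-12.7,-4,0],[0.3,-12.7,-6,0],[0.3,-12.7,-7.6,0],[0.3,-12.7,-7.6,0]]'
python3 -m inch '[[0,0,-0.5,0],[0,0,-0.9,0],[0,0,-1.3,0],[0,0,-1.6,0],[0,0,-1.9,0],[0,0,-2.2,0],[0,0,-2.2,0],[0,0,-2.2,0]]'
```

```text
time: 42.75
ee_pos: [0.5871, -0.0985, 0.2571]
tcp_rot: [-179.9, -0.0, 94.4]
wrist_force: [1.3, 0.5, -0.2]
opening: 0.0441
grasp_force: 30.9
time: 43.75
ee_pos: [0.5899, -0.2237, 0.1804]
tcp_rot: [-179.8, -0.1, 94.4]
wrist_force: [-0.2, -0.5, -0.1]
opening: 0.0442
grasp_force: 30.9
time: 44.75
ee_pos: [0.5907, -0.224, 0.1604]
tcp_rot: [180.0, 0.0, 94.4]
wrist_force: [0.2, -0.8, -0.4]
opening: 0.0443
grasp_force: 30.9
```

```bash
python3 -m inch '[[0,0,0,0],[0,0,0,0],[0,0,0,0],[0,0,1,0],[0,0,4,0],[0,0,8,0],[0,0,10,0],[0,0,10,0]]' 7
python3 -m inch '[[-1.5,5,0.5,0],[-3,11,1,0],[-4.5,17,2,0],[-6,23,3,0],[-8,29,4,0],[-10,35,4,0],[-12,40,4,0],[-14,44,4,0]]'
python3 -m inch '[[0,2,0,0],[0,2,0,0],[0,2,0,0],[0,2,0,0],[0,2,0,0],[0,2,0,0],[0,2,0,0],[0,2,0,0]]'
python3 tin.py t3
```

```text
time: 45.75
ee_pos: [0.5913, -0.2242, 0.2625]
tcp_rot: [179.8, 0.1, 94.4]
wrist_force: [-0.2, 0.2, -0.3]
opening: 0.0701
grasp_force: 0.0
time: 46.75
ee_pos: [0.4494, 0.2178, 0.2991]
tcp_rot: [-179.9, 0.0, 94.5]
wrist_force: [0.9, -1.0, -0.1]
opening: 0.0701
grasp_force: 0.0
time: 47.75
ee_pos: [0.4507, 0.236, 0.3003]
tcp_rot: [180.0, -0.0, 94.4]
wrist_force: [-0.7, 0.8, -0.2]
opening: 0.07
grasp_force: 0.0
47.75 [0.4507 0.236  0.3003]
s tin1 0.79 [378. 307.] [0.4649 0.4057 0.013 ]
w tin1 0.87 [296.  22.] [0.4604 0.4043 0.013 ]
```

View pics/t3.png

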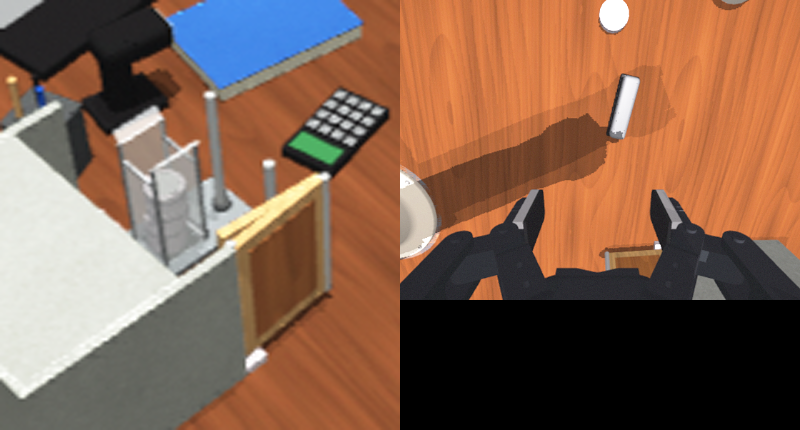

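Three tins are stacked in the magazine, at crop (165,205). The last thin tin is at wrist (613,15); I'll go closer for a better fix.

```bash
python3 -m inch '[[0.5,3,-2,0],[1,6,-4,0],[1.3,9,-6,0],[1.3,9,-6,0],[1.3,9,-6,0],[1.3,9,-6,0],[1.3,9,-6,0],[1.3,9,-6,0]]'
python3 lk.py w6 tin1=.013
```

```text
time: 49.05
ee_pos: [0.4638, 0.3257, 0.2408]
tcp_rot: [180.0, -0.0, 94.4]
wrist_force: [-0.1, -0.7, -0.6]
opening: 0.07
grasp_force: 0.0
tin1 0.81 [280. 104.] [0.462  0.4037 0.013 ]
49.15 [0.4637 0.3258 0.2405] [180.   -0.   94.4]
```

```bash
python3 -m inch '[[0,4,0,0],[-0.1,7.8,-3,0],[-0.1,7.8,-8,0],[-0.1,7.8,-13,0],[-0.1,7.8,-17,0],[-0.1,7.8,-20.5,0],[-0.1,7.8,-21.9,0],[-0.1,7.8,-21.9,0]]'
python3 -m inch '[[0,0,0,0],[0,0,0,0],[0,0,0,0],[0,0,0,0],[0,0,0,0],[0,0,0,0],[0,0,0,0],[0,0,0,0]]' 2 30
python3 -m inch '[[0,0,3,0],[0,0,8,0],[0,0,13,0],[0,0,18,0],[0,0,22,0],[0,0,23.5,0],[0,0,23.5,0],[0,0,23.5,0]]'
python3 off.py .004
```

```text
time: 50.15
ee_pos: [0.4624, 0.4038, 0.021]
tcp_rot: [-179.9, 0.0, 94.4]
wrist_force: [-0.7, 0.6, 0.9]
opening: 0.0701
grasp_force: 0.0
time: 51.15
ee_pos: [0.4635, 0.4047, 0.0234]
tcp_rot: [179.9, -0.1, 94.4]
wrist_force: [-0.2, -0.9, 6.5]
opening: 0.0446
grasp_force: 30.5
time: 52.15
ee_pos: [0.4626, 0.4039, 0.2555]
tcp_rot: [-180.0, 0.0, 94.4]
wrist_force: [-0.3, -0.1, -1.2]
opening: 0.0442
grasp_force: 30.9
expected [328, 285, 239] grey rows [220] [323] bottom edge 218
52.2 [0.4625 0.4038 0.2552] [-1.799e+02  1.000e-01  9.440e+01] 0.0443 30.9
```

```bash
python3 -m inch '[[0.9,-4.5,0,0],[1.8,-9,0,0],[2.7,-13.5,0,0],[3.6,-18,0,0],[4.5,-22.5,0,0],[5.4,-27,0,0],[6.3,-31.5,0,0],[7.2,-36,0,0]]'
python3 -m inch '[[0.9,-4.5,0,0],[1.8,-9,0,0],[2.7,-13.5,0,0],[3.6,-18,0,0],[4.5,-22.5,0,0],[5.5,-26.7,0,0],[5.5,-26.7,-2,0],[5.5,-26.7,-4,0]]'
python3 -m inch '[[0,0,-1.5,0],[0,0,-2.5,0],[0,0,-3.4,0],[0,0,-3.4,0],[0,0,-3.4,0],[0,0,-3.4,0],[0,0,-3.4,0],[0,0,-3.4,0]]'
```

```text
time: 53.2
ee_pos: [0.5344, 0.0425, 0.2553]
tcp_rot: [-179.9, -0.0, 94.4]
wrist_force: [0.8, 1.3, -0.1]
opening: 0.0446
grasp_force: 30.9
time: 54.2
ee_pos: [0.5893, -0.2237, 0.2143]
tcp_rot: [-179.9, -0.0, 94.4]
wrist_force: [0.0, -0.6, -0.9]
opening: 0.0441
grasp_force: 31.0
time: 55.2
ee_pos: [0.5897, -0.223, 0.1824]
tcp_rot: [180.0, 0.0, 94.4]
wrist_force: [0.4, -0.1, -0.2]
opening: 0.0442
grasp_force: 31.0
```

```bash
python3 -m inch '[[0,0,-0.5,0],[0,0,-1,0],[0,0,-1.4,0],[0,0,-1.8,0],[0,0,-2.1,0],[0,0,-2.3,0],[0,0,-2.3,0],[0,0,-2.3,0]]'
python3 -m inch '[[0,0,0,0],[0,0,0,0],[0,0,0,0],[0,0,1,0],[0,0,4,0],[0,0,8,0],[0,0,12,0],[0,0,12,0]]' 7
python3 -m inch '[[-1,0,1,-10],[-2.5,0,2,-20],[-4,0,3,-30],[-6,0,4,-40],[-8,0,4,-50],[-10,0,4,-60],[-11,0,4,-70],[-11,0,4,-80]]' 8.5
python3 -m inch '[[0,0,0,-10],[0,0,0,-10],[0,0,0,-10],[0,0,0,-10],[0,0,0,-10],[0,0,0,-10],[0,0,0,-10],[0,0,0,-10]]'
python3 lk.py w7 rack_pull=.184 mag_mouth=.147 tin1=.123
python3 tin.py t4
```

```text
time: 56.2
ee_pos: [0.5897, -0.223, 0.1593]
tcp_rot: [180.0, -0.0, 94.4]
wrist_force: [1.5, -0.1, -1.4]
opening: 0.0444
grasp_force: 30.9
time: 57.2
ee_pos: [0.5904, -0.2233, 0.2836]
tcp_rot: [179.7, 0.2, 94.4]
wrist_force: [0.8, -1.1, -0.8]
opening: 0.07
grasp_force: 0.0
time: 58.2
ee_pos: [0.4788, -0.223, 0.3193]
tcp_rot: [180.0, -0.0, 14.1]
wrist_force: [0.2, 1.2, 0.3]
opening: 0.085
grasp_force: 0.0
time: 59.2
ee_pos: [0.4796, -0.223, 0.3193]
tcp_rot: [180.0, 0.0, 4.4]
wrist_force: [-0.7, 0.0, -1.1]
opening: 0.085
grasp_force: 0.0
rack_pull 0.57 [286. 156.] [ 0.5191 -0.2291  0.184 ]
tin1 0.81 [283.  69.] [ 0.5897 -0.222   0.123 ]
59.4 [ 0.4796 -0.223   0.3193] [180.    0.    4.4]
59.4 [ 0.4796 -0.223   0.3193]
s tin1 0.52 [203. 172.] [ 0.5514 -0.3192  0.013 ]
w tin1 0.65 [282.  69.] [ 0.6006 -0.2228  0.013 ]
w tin1 0.38 [283. 153.] [ 0.4961 -0.2321  0.013 ]
w tin1 0.34 [246.  33.] [ 0.6364 -0.176   0.013 ]
s thick_tin 0.53 [224. 144.] [ 0.4193 -0.384   0.018 ]
```

View pics/t4.png

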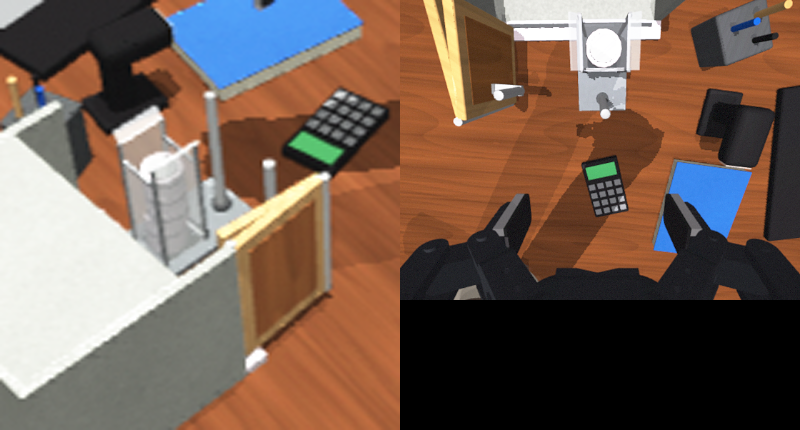

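All four tins sit in the magazine, the top one flat at wrist (603,47), and no tin is left on the desk. Next I grip the pull and push the rack home.

```bash
python3 -m inch '[[2,-0.3,-2,0],[3.6,-0.6,-4,0],[3.6,-0.6,-7,0],[3.6,-0.6,-10,0],[3.6,-0.6,-12.5,0],[3.6,-0.6,-14.5,0],[3.6,-0.6,-15.7,0],[3.6,-0.6,-15.7,0]]'
python3 -m inch '[[0,0,0,0],[0,0,0,0],[0,0,0,0],[0,0,0,0],[0,0,0,0],[0,0,0,0],[0,0,0,0],[0,0,0,0]]' 0 30
python3 -m inch '[[0.5,0.05,0,0],[1.5,0.1,0,0],[2.5,0.2,0,0],[3.5,0.3,0,0],[4.5,0.35,0,0],[5.5,0.45,0,0],[6.5,0.5,0,0],[7.5,0.6,0,0]]'
```

```text
time: 60.7
ee_pos: [0.5154, -0.2287, 0.1606]
tcp_rot: [-179.9, 0.1, 4.4]
wrist_force: [0.0, -0.0, -0.4]
opening: 0.0852
grasp_force: 0.0
time: 61.7
ee_pos: [0.5157, -0.2291, 0.1626]
tcp_rot: [180.0, -0.0, 4.4]
wrist_force: [-0.8, -1.5, 4.8]
opening: 0.0109
grasp_force: 29.2
time: 62.7
ee_pos: [0.5916, -0.2225, 0.1626]
tcp_rot: [-180.0, -0.0, 4.4]
wrist_force: [-2.1, 0.9, 7.7]
opening: 0.0109
grasp_force: 29.7
```

```bash
python3 -m inch '[[1,0.1,0,0],[2,0.15,0,0],[3,0.2,0,0],[4,0.3,0,0],[5,0.4,0,0],[6,0.45,0,0],[6.8,0.5,0,0],[7.4,0.55,0,0]]'
python3 -m inch '[[0.1,0,0,0],[0.1,0,0,0],[0.1,0,0,0],[0.1,0,0,0],[0.1,0,0,0],[0.1,0,0,0],[0.1,0,0,0],[0.1,0,0,0]]'
```

```text
time: 63.7
ee_pos: [0.665, -0.2162, 0.1626]
tcp_rot: [-179.9, 0.0, 4.5]
wrist_force: [-31.6, 4.2, 15.5]
opening: 0.0111
grasp_force: 30.6
time: 64.7
ee_pos: [0.6647, -0.2162, 0.1626]
tcp_rot: [-179.9, 0.1, 4.5]
wrist_force: [-11.4, 4.1, 10.0]
opening: 0.0111
grasp_force: 30.1
```

```bash
python3 -m inch '[[-0.2,0,0,0],[-0.2,0,0,0],[-0.2,0,0,0],[-0.2,0,1,0],[-0.2,0,4,0],[-0.2,0,8,0],[-0.2,0,12,0],[-0.2,0,13,0]]' 8.5
python3 -m inch '[[-3,0,0,0],[-7,0,0,0],[-9,0,0,0],[-9,0,0,0],[-9,0,0,0],[-9,0,0,0],[-9,0,0,0],[-9,0,0,0]]'
python3 lk.py w8 rack_pull=.184 mag_mouth=.147 tin1=.123 door_handle=.18 door_fold=.18
```

```text
time: 65.7
ee_pos: [0.664, -0.2176, 0.2964]
tcp_rot: [179.9, -0.3, 4.4]
wrist_force: [0.2, -0.4, -0.9]
opening: 0.085
grasp_force: 0.0
time: 66.7
ee_pos: [0.5739, -0.2174, 0.2919]
tcp_rot: [-180.0, 0.0, 4.4]
wrist_force: [0.3, 0.1, -0.8]
opening: 0.0849
grasp_force: 0.0
rack_pull 0.87 [280.  84.] [ 0.6665 -0.2145  0.184 ]
tin1 0.63 [436. 135.] [ 0.6377 -0.3592  0.123 ]
door_handle 0.97 [142. 252.] [ 0.5287 -0.1112  0.18  ]
door_fold 0.57 [ 94. 284.] [ 0.4944 -0.0688  0.18  ]
door_fold 0.5 [436. 133.] [ 0.6418 -0.3317  0.18  ]
67.0 [ 0.5737 -0.2175  0.2923] [-180.    -0.     4.4]
```

View pics/w8.png

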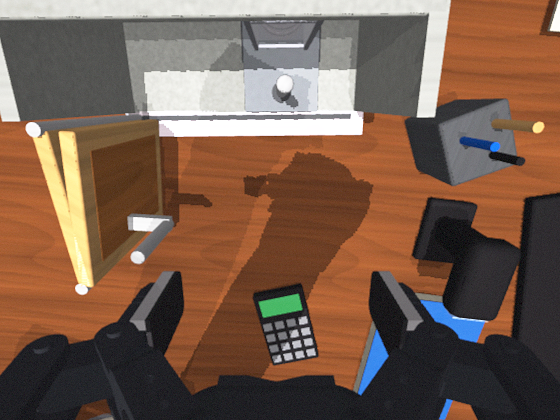

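The rack is home and the handle rod's top is at (138,258). I'll take the handle and unfold the door.

```bash
python3 -m inch '[[-0.5,1,0,10],[-1,2,0,20],[-1.5,3,0,30],[-2,4,0,40],[-2.5,5,0,50],[-3,6,0,60],[-3.5,8,0,70],[-4.5,10.6,0,80]]'
python3 -m inch '[[0,0,-2,5.5],[0,0,-4,5.5],[0,0,-6,5.5],[0,0,-8,5.5],[0,0,-10,5.5],[0,0,-12,5.5],[0,0,-13,5.5],[0,0,-13,5.5]]'
python3 -m inch '[[0,0,0,0],[0,0,0,0],[0,0,0,0],[0,0,0,0],[0,0,0,0],[0,0,0,0],[0,0,0,0],[0,0,0,0]]' 0 40
python3 - <<'E'
import numpy as np
ps=np.radians(4.3);c,s=np.cos(ps),np.sin(ps)
H=lambda q:np.array([-97*np.sin(q)-45*np.cos(q),-163*np.cos(q)-45*np.sin(q)])
q=np.linspace(1.5,-.01,25)
for k in range(3):
    print([[round((c*d[0]-s*d[1])/10,2),round((s*d[0]+c*d[1])/10,2),0,round(np.degrees(q[8*k+i]-q[8*k]),1)] for i in range(1,9) for d in [H(q[8*k+i])-H(q[8*k])]])
E
```

```text
time: 68.0
ee_pos: [0.5285, -0.1111, 0.2921]
tcp_rot: [-180.0, -0.0, 84.7]
wrist_force: [-1.3, -0.5, -0.0]
opening: 0.0848
grasp_force: 0.0
time: 69.0
ee_pos: [0.5284, -0.1114, 0.162]
tcp_rot: [-180.0, -0.0, 89.9]
wrist_force: [0.4, -0.6, 0.1]
opening: 0.085
grasp_force: 0.0
time: 70.0
ee_pos: [0.5286, -0.1114, 0.1625]
tcp_rot: [180.0, -0.0, 89.9]
wrist_force: [-3.1, 0.7, 5.0]
opening: 0.0107
grasp_force: 39.0
[[np.float64(-0.14), np.float64(-1.0), 0, np.float64(-3.6)], [np.float64(-0.25), np.float64(-1.98), 0, np.float64(-7.2)], [np.float64(-0.32), np.float64(-2.92), 0, np.float64(-10.8)], [np.float64(-0.35), np.float64(-3.83), 0, np.float64(-14.4)], [np.float64(-0.34), np.float64(-4.69), 0, np.float64(-18.0)], [np.float64(-0.29), np.float64(-5.52), 0, np.float64(-21.6)], [np.float64(-0.2), np.float64(-6.29), 0, np.float64(-25.2)], [np.float64(-0.07), np.float64(-7.01), 0, np.float64(-28.8)]]
[[np.float64(0.17), np.float64(-0.67), 0, np.float64(-3.6)], [np.float64(0.37), np.float64(-1.29), 0, np.float64(-7.2)], [np.float64(0.61), np.float64(-1.84), 0, np.float64(-10.8)], [np.float64(0.88), np.float64(-2.34), 0, np.float64(-14.4)], [np.float64(1.19), np.float64(-2.78), 0, np.float64(-18.0)], [np.float64(1.54), np.float64(-3.15), 0, np.float64(-21.6)], [np.float64(1.91), np.float64(-3.45), 0, np.float64(-25.2)], [np.float64(2.32), np.float64(-3.69), 0, np.float64(-28.8)]]
[[np.float64(0.43), np.float64(-0.17), 0, np.float64(-3.6)], [np.float64(0.9), np.float64(-0.27), 0, np.float64(-7.2)], [np.float64(1.38), np.float64(-0.31), 0, np.float64(-10.8)], [np.float64(1.89), np.float64(-0.27), 0, np.float64(-14.4)], [np.float64(2.42), np.float64(-0.17), 0, np.float64(-18.0)], [np.float64(2.97), np.float64(-0.0), 0, np.float64(-21.6)], [np.float64(3.54), np.float64(0.24), 0, np.float64(-25.2)], [np.float64(4.13), np.float64(0.54), 0, np.float64(-28.8)]]
```

```bash
python3 -m inch '[[-0.14,-1,0,-3.6],[-0.25,-1.98,0,-7.2],[-0.32,-2.92,0,-10.8],[-0.35,-3.83,0,-14.4],[-0.34,-4.69,0,-18],[-0.29,-5.52,0,-21.6],[-0.2,-6.29,0,-25.2],[-0.07,-7.01,0,-28.8]]'
python3 -m inch '[[0.17,-0.67,0,-3.6],[0.37,-1.29,0,-7.2],[0.61,-1.84,0,-10.8],[0.88,-2.34,0,-14.4],[1.19,-2.78,0,-18],[1.54,-3.15,0,-21.6],[1.91,-3.45,0,-25.2],[2.32,-3.69,0,-28.8]]'
python3 -m inch '[[0.43,-0.17,0,-3.6],[0.9,-0.27,0,-7.2],[1.38,-0.31,0,-10.8],[1.89,-0.27,0,-14.4],[2.42,-0.17,0,-18],[2.97,0,0,-21.6],[3.54,0.24,0,-25.2],[3.9,0.45,0,-28.8]]'
```

```text
time: 71.0
ee_pos: [0.5283, -0.1818, 0.1625]
tcp_rot: [180.0, -0.0, 61.0]
wrist_force: [0.0, 1.5, 4.5]
opening: 0.0108
grasp_force: 39.0
time: 72.0
ee_pos: [0.552, -0.2173, 0.1625]
tcp_rot: [-179.9, -0.2, 32.3]
wrist_force: [1.2, 10.0, 5.0]
opening: 0.0112
grasp_force: 39.2
time: 73.0
ee_pos: [0.5898, -0.2115, 0.1624]
tcp_rot: [-179.8, 0.1, 3.5]
wrist_force: [-5.8, 13.2, 7.1]
opening: 0.0106
grasp_force: 39.7
```

```bash
python3 -m inch '[[0.1,0.05,0,0],[0.2,0.1,0,0],[0.3,0.1,0,0],[0.3,0.1,0,0],[0.3,0.1,0,0],[0.3,0.1,0,0],[0.3,0.1,0,0],[0.3,0.1,0,0]]'
python3 -m inch '[[0,0,0,0],[0,0,0,0],[0,0,0,0],[0,0,0,0],[0,0,3,0],[0,0,8,0],[0,0,13,0],[0,0,15,0]]' 8.5
python3 -m inch '[[-3,1.5,0,0],[-7,3,0,0],[-10,4,0,0],[-10,4,0,0],[-10,4,0,0],[-10,4,0,0],[-10,4,0,0],[-10,4,0,0]]'
python3 lk.py w9 door_handle=.18 door_fold=.18 door_pivot=.18 rack_pull=.184
```

```text
time: 74.0
ee_pos: [0.5913, -0.2108, 0.1624]
tcp_rot: [-179.8, 0.2, 3.6]
wrist_force: [-14.2, 12.4, 9.9]
opening: 0.0108
grasp_force: 40.0
time: 75.0
ee_pos: [0.5935, -0.2132, 0.3158]
tcp_rot: [179.9, -0.2, 3.5]
wrist_force: [0.7, 0.5, -1.0]
opening: 0.085
grasp_force: 0.0
time: 76.0
ee_pos: [0.4935, -0.1731, 0.3119]
tcp_rot: [-180.0, 0.0, 3.5]
wrist_force: [0.2, -0.2, 0.6]
opening: 0.0852
grasp_force: 0.0
door_fold 0.8 [292.  15.] [ 0.634  -0.1775  0.18  ]
door_fold 0.52 [446. 301.] [ 0.4062 -0.34    0.18  ]
door_pivot 0.65 [107.  16.] [ 0.6252 -0.045   0.18  ]
76.25 [ 0.4932 -0.173   0.3123] [180.   -0.    3.5]
```

View pics/w9.png

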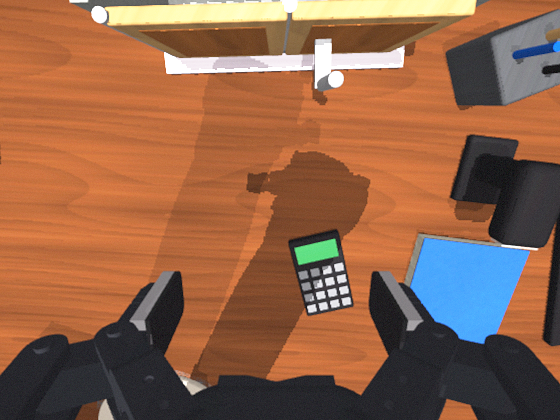

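The door is shut, with both panels in line along row 15 and the handle at (333,80). The arm is clear of everything.

```bash
python3 -c "
from workcell import bot
print(bot.job_done())"
```

```text
the job is handed in; nothing more can be done
None
```

The job is handed in after about 76 s of the 210 s: the thick tin and the three thin tins present are stacked flat in the magazine, the rack is home and the door is shut by the last camera and position readings, but the hand-in returned no verdict.

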